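# Set the chamfer depth and close the guard

## Task

Get the small chamfering machine ready to run: turn its orange depth dial clockwise to the mark with four dots and let go, and only then lower the yellow-framed clear guard with the black handle bar gently all the way down onto its stop. Do not let the guard fall, and leave the brass part in the machine and all the other things on the bench where they are.

Things in the scene. Friction and masses are not known exactly. Their poses are not given: they have to be found in the camera images.
- machine: Grey machine fixed to the bench. Origin on the bench under its middle; x from its front (robot side) to its back, y to its left. Open well: outer walls x -95 to 80, y -125 to 125 mm, 8 mm thick, rim 95 mm high, floor 45 mm high. Behind it gearbox and motor, to x 205, 85 mm high. Left ledge x -70 to 50, y 125 to 215, 43 mm high. In the well: dial at x -20, y -45; work part at x 0, y 75 mm.
- dial_grip (a point): Grip point on the dial's upright axis, 81.5 mm above the bench. Dial: steel disc 52 mm across, top 55 mm above the bench, carrying an upright orange bar 46 mm long, 12 mm wide, top 90 mm above the bench. The point turns with it: x along the bar, the -x end is the pointer (white line on top).
- dial_plate (a point): Centre of the fixed black plate under the dial (45 mm above the bench, axes as the machine), with six groups of white dots, one to six, rising clockwise from above, 0.5 rad apart. The pointer of mark n stands at angle pi + 1.25 - 0.5 (n - 1) from the machine's x, anticlockwise from above: at mark four it points to the machine's front, 0.25 rad clockwise of its -x.
- dial (a joint): Angle of the dial in rad, growing clockwise from above: 0 at the mark with one dot, 0.5 at two, 1.0 at three, 1.5 at four, 2.0 at five, 2.5 at six. It clicks into each step (spring ball, about 0.05 N m) and starts at one, two or three.
- guard_bar (a point): Middle of the guard's round black handle bar: 12 mm thick, 130 mm long between two thin arms, along the machine's y, 220 mm from the hinge axis, 40 mm beyond the guard's free edge. Axes are the guard's; with the guard down they equal the machine's. Guard down: bar 101 mm above the bench, 45 mm in front of the front wall; guard up: about 320 mm above the bench.
- guard_hinge (a point): Middle of the guard's hinge axis (along the machine's y), 80 mm behind the machine's origin, 101 mm above the bench. The guard is a clear panel in a yellow frame, 250 mm wide, 8 mm thick, reaching 180 mm from the hinge, about 0.5 kg.
- guard (a joint): Opening of the guard in rad: 0 down on its stop, level; pi/2 straight up. It starts near upright, where hinge friction holds it; below about 1.1 rad it falls if let go.
- work: Brass part to be machined, standing in the well: 28 mm across, 32 mm high, stepped. Origin under its middle. Leave it alone.
- blank_a: Spare brass part like it, on the machine's side ledge. Leave it alone.
- blank_b: Second spare brass part on the ledge. Leave it alone.
- spray: Blue spray can with red cap, 60 mm across, 190 mm high, standing on the bench to the left. Origin under its middle. Leave it alone.
- wrench: Steel wrench, 180 mm long, lying on the bench to the right. Origin under its middle, x along it. Leave it alone.
- driver: Screwdriver with red handle lying on the bench to the right. Origin under its middle, x along it. Leave it alone.
- mug: White mug, 80 mm across, 90 mm high, on the bench to the left. Origin under its middle. Leave it alone.

How it is judged:
On the way, in this order (a step that is already met when the one before it is completed fails the run):
1. the dial is set to four dots and let go while the guard is still up (value of joint dial between 1.35 and 1.65 rad and value of joint guard above 1 rad and contact force between the fingers and machine below 0.3 N), for 0.2 s.
2. the guard is down on its stop (value of joint guard below 0.03 rad), for 0.2 s.
At the end, for the whole second after the job is handed in: The dial stands at four dots (joint within 0.15 rad of 1.5), the guard is down on its stop (under 0.03 rad, about 6 mm at the bar) and at rest, and the work part and the other loose things are within 30 mm of where they started (value of joint dial between 1.35 and 1.65 rad and value of joint guard below 0.03 rad and velocity of joint guard between -0.05 and 0.05 rad/s and not (distance of work from where it was at the start of the episode above 0.03 m) and not (distance of blank_a from where it was at the start of the episode above 0.03 m) and not (distance of blank_b from where it was at the start of the episode above 0.03 m) and not (distance of spray from where it was at the start of the episode above 0.03 m) and not (distance of wrench from where it was at the start of the episode above 0.03 m) and not (distance of driver from where it was at the start of the episode above 0.03 m) and not (distance of mug from where it was at the start of the episode above 0.03 m)); the robot touches nothing.
It fails at once if the guard falls or is slammed: it closes faster than 1.6 rad/s (0.35 m/s at the bar) in the lower part of its swing (below 0.6 rad) (value of joint guard below 0.6 rad and velocity of joint guard below -1.6 rad/s).
It fails at once if the part in the machine, a spare part or another loose thing is moved more than 30 mm (distance of any of work, blank_a, blank_b, spray, wrench, driver, mug from where it was at the start of the episode above 0.03 m).
It also fails if it takes over 54 s, if anything falls off the work surface, if the arm or the gripper's body presses on something with over 40 N, if the wrist force passes 120 N, or if a joint passes its speed limit or range.

## Robot

A 6-joint arm with a two-finger parallel gripper is mounted at the origin on the work surface. World frame = base frame: x ahead of the robot, y to its left, z up, the work surface at z = 0. Lengths are in m, angles in rad, forces in N, time in s.
With the tool pointing down it reaches from about 0.3 to 0.875 m from the base axis. Payload 6.4 kg.
Tool frame: the origin (TCP) lies midway between the tips of the shut fingers; the grasp point (between the pads) lies 19 mm behind it; z points along the fingers, y is the line along which they close (so a half turn about z gives the same grasp; the last joint's range is limited). The gripper opens to 85 mm and grips with 20 to 120 N. Pads are 22 mm wide; open, the fingers measure 114 mm over their backs; the gripper's body (76 mm by 85 mm) begins 54 mm behind the grasp point. The pads swing forward as they close: fully open they stand 13 mm farther back than shut.
Start: joints at [-1.359, 0.181, 1.607, -0, 1.354, -0.206], TCP at [0.233, -0.526, 0.231] pointing down, gripper open.
Joint ranges: [-2.99, 2.99], [-0.89, 2.07], [0.3, 2.58], [-1.14, 4.28], [0, 2.63], [-3.12, 3.12]. Speed limits (rad/s): [2.57, 2.57, 3.01, 3.14, 3.14, 3.14].

## Interface

Orientations are given as a unit quaternion [w, x, y, z].
In Python, from bench import get_obs, camera, hand_in gives the robot as it stands.
- The arm moves only by the tool carry_out, never from a script. Its argument "plan" is a list that holds one entry, the list of rows, each a list of 7 numbers: the shift along the world's x, y, z in m, then the turn, a rotation vector about the world's x, y, z in rad, then the opening, from 0 (shut) to 1 (fully open). In form: [[[x, y, z, rx, ry, rz, hand], ...]]. A call has exactly 5 rows; each row is the pose to reach, as a shift and turn from the pose commanded when the call began; what a row does not reach only later rows make up. A row lasts 1/12 s, in which the tool goes at most 41.7 mm and 7.16 degrees, less where a joint would pass 70% of its speed; a pose out of reach is approached as far as the arm can. A call with a gripper value outside its range is refused whole. The fingers move at their own pace and stop on an object; the grip force is fixed at half the most. Time passes only in rows, so rows that repeat a pose let the fingers close, or fill a call up. It gives the time, the measured TCP pose, the force, the opening and the grip force at its end, in the units of the state.
- get_obs(): the state, without advancing time (a new reading comes with each control period).
- camera(name): name is "scene" or "top" or "wrist"; returns a dict with "pixels" (384x512x3 uint8, red, green, blue), "z_map" (384x512 float32, m along the optical axis (not along the pixel's ray), 0 where there is no reading), "camera_matrix" (3x3 intrinsics, pixels), "cam_to_world" (4x4, takes a point from camera to world coordinates). Camera axes: x right, y up, looking along -z (the intrinsics and any distortion apply to the point x, -y, -z); pixel columns grow to the right and rows downward; lengths in m; the calibration is good to about 2 mm. A picture is of the moment at which its call begins.
- hand_in(): hands the job in; it is judged then, once.
The state is a dict: "time_s": time; "q": joint angles; "dq": joint speeds; "joint_efforts": joint torques, N m; "eef_pos": TCP position; "eef_rot": TCP orientation; "wrist_force": force on the tool from outside, world axes, zero at the start; "torque": the same for the moment, N m; "opening": opening from 0.0 (shut) to 1.0 (fully open); "grasp_force": force on a finger pad.
Only numpy, scipy, OpenCV 4.12 (cv2) and the standard library are available. Lean on these libraries where they do the work, as an engineer would, in place of code of your own. Each camera call takes 0.05 s, during which the arm holds its last target. There are 200 camera calls.

## Working session

There is one attempt and no reset: what is moved stays moved. The work goes in short steps, Python scripts to look and compute and a tool call to move; the robot and the scene stay as the last step left them, time stands still between calls to the robot, and variables do not carry over. Pictures are saved under pics/ and viewed, at most 10 in all, crops included, and the job is handed in when it is done.

Besides the shell and the picture viewer there is one more tool, called after "Request:" by a JSON object that holds its "name" and its "arguments", one argument or row to a line. carry_out: Moves the arm, as the interface text tells. Its arguments: {"type":"object","properties":{"plan":{"type":"array","items":{"type":"array","items":{"type":"array","items":{"type":"number"}}}}},"required":["plan"]}

```bash
mkdir -p pics; ls
cat > h.py <<'E'
import numpy as np, cv2
from bench import get_obs, camera
def snap(n,f):
    c=camera(n); cv2.imwrite('pics/'+f+'.png',c['pixels'][:,:,::-1]); np.savez('pics/'+f+'.npz',**c); return c
def world(c):
    K=c['camera_matrix'];T=c['cam_to_world'];z=c['z_map'];v,u=np.mgrid[:z.shape[0],:z.shape[1]]
    p=np.stack([(u-K[0,2])/K[0,0]*z,-(v-K[1,2])/K[1,1]*z,-z],-1)
    return p@T[:3,:3].T+T[:3,3]
E
python3 - <<'E'
from h import *
import numpy as np
o=get_obs();print(o)
a=snap('scene','s0');b=snap('top','t0')
for c in (a,b): print(c['cam_to_world'].round(3).tolist(),c['camera_matrix'].tolist(),[k for k in c])
cv2.imwrite('pics/both.png',cv2.resize(np.vstack([a['pixels'],b['pixels']])[:,:,::-1],None,fx=.78,fy=.78))
E
```

```text
pics
{'time_s': 0.0, 'q': array([-1.35929560e+00,  1.81567569e-01,  1.60801483e+00, -2.48558672e-05,
        1.35380996e+00, -2.06301647e-01]), 'dq': array([ 8.90569522e-04, -9.10654830e-04,  1.02474128e-03, -2.03691173e-06,
       -1.03154785e-03, -5.20344171e-04]), 'joint_efforts': array([-4.46022568e-04, -4.44877875e+01, -3.51340055e+01, -3.31263946e-04,
        9.14491131e-03, -1.32841825e-05]), 'eef_pos': array([ 0.23319507, -0.52497436,  0.23036595]), 'eef_rot': array([-8.99817729e-04,  9.78258429e-01,  2.07387645e-01, -1.44732535e-05]), 'wrist_force': array([-0.37079997,  0.04077665,  1.34321751]), 'torque': array([-0.05310824,  0.01660226,  0.05348221]), 'grasp_force': 0.0, 'opening': 1.0020392915993952}
[[-0.691, -0.57, 0.444, 1.214], [0.723, -0.551, 0.418, 0.666], [0.006, 0.61, 0.793, 1.341], [0.0, 0.0, 0.0, 1.0]] [[446.71649060059815, 0.0, 252.46868885245337], [0.0, 446.71649060059815, 197.4325139046637], [0.0, 0.0, 1.0]] ['pixels', 'z_map', 'camera_matrix', 'cam_to_world']
[[-0.007, 0.992, -0.127, 0.371], [-1.0, -0.008, -0.001, -0.002], [-0.002, 0.127, 0.992, 1.149], [0.0, 0.0, 0.0, 1.0]] [[374.52209438816715, 0.0, 253.22030806671907], [0.0, 374.52209438816715, 195.37263059456035], [0.0, 0.0, 1.0]] ['pixels', 'z_map', 'camera_matrix', 'cam_to_world']
```

View pics/both.png

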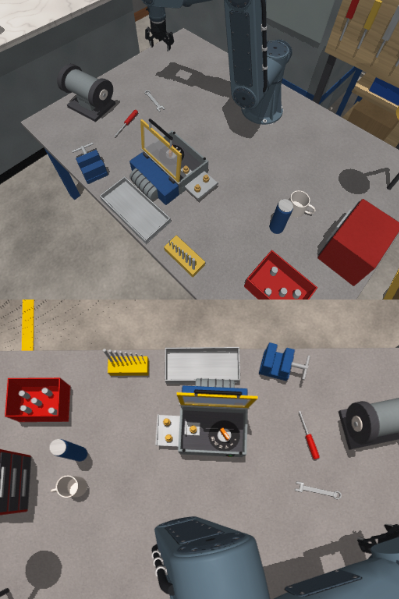

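The top view shows the machine around full-resolution pixels (200-330, 110-205), with the dial near (287, 172). The guard is up, with the can and mug to the left and the tools to the right.

Run:
```python
from h import *
c=dict(np.load('pics/t0.npz'));im=c['pixels'];W=world(c)
cv2.imwrite('pics/tc.png',cv2.resize(im[95:215,190:340,::-1],None,fx=5,fy=5,interpolation=cv2.INTER_CUBIC))
hsv=cv2.cvtColor(im,cv2.COLOR_RGB2HSV)
for n in('t0','s0'):
    c=dict(np.load(f'pics/{n}.npz'));W=world(c);hsv=cv2.cvtColor(c['pixels'],cv2.COLOR_RGB2HSV)
    roi=(W[...,0]>.35)&(W[...,0]<.8)&(abs(W[...,1]+.05)<.25)
    m=roi&(hsv[...,0]>=4)&(hsv[...,0]<=16)&(hsv[...,1]>170)&(hsv[...,2]>120)&(W[...,2]>.07)&(W[...,2]<.11)
    p=W[m];v,u=np.nonzero(m);print(n,'orange',len(p),p.mean(0).round(4) if len(p) else '',u.mean(),v.mean())
    if len(p)>3:
        w,V=np.linalg.eigh(np.cov(p[:,:2].T));print(np.sqrt(w),V[:,1],p.min(0),p.max(0))
    m=roi&(abs(W[...,2]-.095)<.006);p=W[m][:,:2].astype(np.float32)
    print('rim',len(p),cv2.minAreaRect(p))
    m=roi&(abs(W[...,2]-.043)<.005);p=W[m];print('43mm',p.min(0),p.max(0))
    m=roi&(hsv[...,0]>17)&(hsv[...,0]<28)&(hsv[...,1]>150)&(W[...,2]>.12);p=W[m];print('yellow',len(p),p.min(0),p.max(0))
```

```text
t0 orange 46 [ 0.579  -0.0974  0.0876] 286.7826086956522 170.3913043478261
[0.00318933 0.01263069] [-0.87810381 -0.47847016] [ 0.55649263 -0.1121265   0.07616195] [ 0.59459934 -0.08654511  0.09412393]
rim 799 ((0.6241915225982666, -0.06151123344898224), (0.25308436155319214, 0.24593177437782288), 86.7934341430664)
43mm [ 0.49469983 -0.17892125  0.03805336] [0.67715539 0.15577349 0.04799819]
yellow 600 [ 0.37104411 -0.18613236  0.1201962 ] [0.67872912 0.06216468 1.14931905]
s0 orange 1 [ 0.5553 -0.1104  0.0902] 221.0 186.0
rim 461 ((0.639032244682312, -0.05823644995689392), (0.25796014070510864, 0.2761203646659851), 86.48673248291016)
43mm [ 0.5015548  -0.18209266  0.03801759] [0.79984265 0.16119086 0.04799924]
yellow 520 [ 0.64861467 -0.1851725   0.1200161 ] [0.68713578 0.06630684 0.28627415]
```

View pics/tc.png

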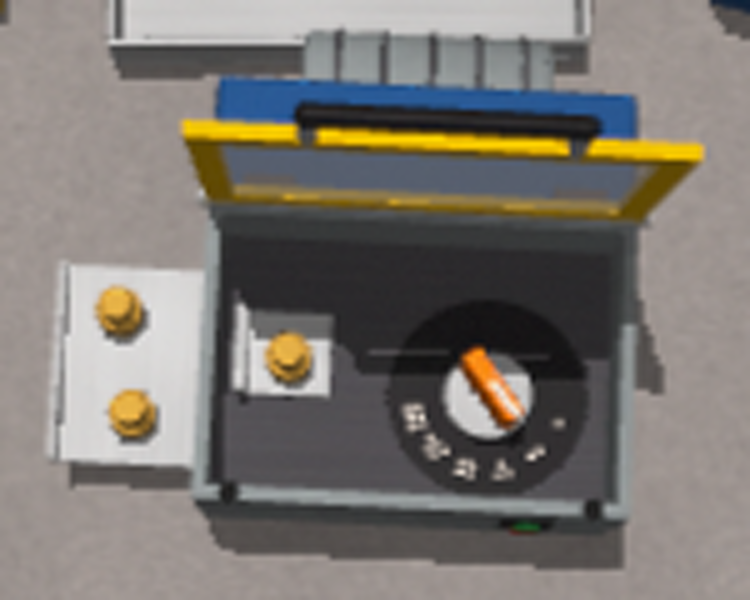

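Request:
{"name": "carry_out", "arguments": {
  "plan": [
    [[0.02, 0.032, 0.01, 0, 0, 0.05, 1], [0.04, 0.064, 0.02, 0, 0, 0.1, 1], [0.06, 0.096, 0.03, 0, 0, 0.15, 1], [0.08, 0.128, 0.04, 0, 0, 0.2, 1], [0.1, 0.16, 0.05, 0, 0, 0.28, 1]]
  ]
}}

```text
time_s: 0.52
eef_pos: [0.3337, -0.3638, 0.2813]
eef_rot: [-0.0, 0.939, 0.343, -0.0]
wrist_force: [0.0, -0.4, 0.2]
opening: 1.0
grasp_force: 0.0
```

Request:
{"name": "carry_out", "arguments": {
  "plan": [
    [[0.02, 0.032, 0.01, 0, 0, 0, 1], [0.04, 0.064, 0.02, 0, 0, 0, 1], [0.06, 0.096, 0.02, 0, 0, 0, 1], [0.08, 0.128, 0.02, 0, 0, 0, 1], [0.1, 0.16, 0.02, 0, 0, 0, 1]]
  ]
}}

```text
time_s: 0.93
eef_pos: [0.4339, -0.2038, 0.3014]
eef_rot: [0.0, 0.94, 0.342, 0.0]
wrist_force: [1.3, -0.1, 0.1]
opening: 1.002
grasp_force: 0.0
```

Request:
{"name": "carry_out", "arguments": {
  "plan": [
    [[0.02, 0.02, 0, 0, 0, 0, 1], [0.04, 0.05, 0, 0, 0, 0, 1], [0.06, 0.08, 0, 0, 0, 0, 1], [0.08, 0.105, 0, 0, 0, 0, 1], [0.08, 0.105, 0, 0, 0, 0, 1]]
  ]
}}

```text
time_s: 1.35
eef_pos: [0.5153, -0.0961, 0.3008]
eef_rot: [-0.001, 0.939, 0.344, 0.001]
wrist_force: [0.3, 0.2, -0.4]
opening: 1.0
grasp_force: 0.0
```

Run:
```python
from h import *
o=get_obs();print(o['time_s'],o['eef_pos'],o['eef_rot'],o['q'])
c=snap('wrist','w0');print(c['cam_to_world'].round(3).tolist(),c['camera_matrix'][0,0])
```

```text
1.35 [ 0.51533621 -0.09605454  0.30083926] [-9.39153033e-04  9.38921577e-01  3.44129303e-01  6.43000922e-04] [-0.41233384  0.0139978   1.64763503  0.00225531  1.48033011  0.45563526]
[[0.647, 0.723, 0.242, 0.578], [-0.763, 0.614, 0.205, -0.043], [-0.0, -0.317, 0.949, 0.444], [0.0, 0.0, 0.0, 1.0]] 288.87326952419113
```

View pics/w0.png

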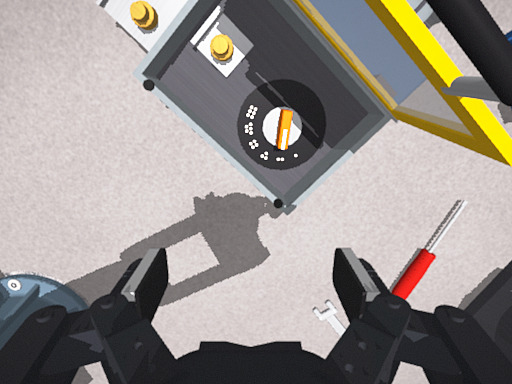

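The wrist view shows the pointer (white end at about (282,146)) at the two-dot mark. The dial is centred near (283,128), the front rim corners are near (149,80) and (279,205), and the guard bar is at upper right (475,40).

Run:
```python
from h import *
c=dict(np.load('pics/w0.npz'));W=world(c);im=c['pixels'];hsv=cv2.cvtColor(im,cv2.COLOR_RGB2HSV)
v,u=np.mgrid[:384,:512]
roi=(u>180)&(u<350)&(v>70)&(v<180)
m=roi&(hsv[...,0]>=4)&(hsv[...,0]<=22)&(hsv[...,1]>130)&(hsv[...,2]>120)
p=W[m];print('orange z pct',np.percentile(p[:,2],[2,50,95]))
t=p[abs(p[:,2]-.09)<.004];print('top',len(t),t.mean(0),cv2.minAreaRect(t[:,:2].astype(np.float32)))
# plate disc: black
d=roi&(abs(W[...,2]-.055)<.003)&(hsv[...,2]>120)&(hsv[...,1]<60);q=W[d];print('disc',len(q),q.min(0),q.max(0),q.mean(0))
r=(abs(W[...,2]-.095)<.003);r[:,420:]=0; r&=~m
cv2.imwrite('pics/r.png',r.astype(np.uint8)*255)
P=W[r&(u<410)&(v<230)];print('rim',len(P),cv2.minAreaRect(P[:,:2].astype(np.float32)),P.min(0),P.max(0))
# dots in plate
K=c['camera_matrix']
dd=roi&(W[...,2]<.05)&(hsv[...,2]>170);P=W[dd];print('dots');
n,l,s,ce=cv2.connectedComponentsWithStats(cv2.dilate(dd.astype(np.uint8),np.ones((2,2))))
for i in range(1,n): 
    k=l==i;k&=dd;print(s[i,4],ce[i].round(),W[k].mean(0).round(4))
bk=(u>400)&(v<120)&(hsv[...,2]<60)&(W[...,2]>.2);P=W[bk];print('bar',len(P),np.percentile(P,[1,50,99],axis=0))
# top view bar & rim
c=dict(np.load('pics/t0.npz'));W=world(c);v,u=np.mgrid[:384,:512]
g=c['pixels'].max(-1)
bk=(u>245)&(u<315)&(v>110)&(v<125)&(g<60);P=W[bk];print('bar top',len(P),np.percentile(P,[1,50,99],axis=0))
P=P[P[:,2]>.28];print(cv2.minAreaRect(P[:,:2].astype(np.float32)),cv2.fitLine(P[:,:2].astype(np.float32),2,0,.01,.01).ravel(),P[:,2].max())
```

```text
orange z pct [0.05012311 0.0898909  0.09170838]
top 269 [ 0.5783993  -0.09729276  0.09018495] ((0.5754990577697754, -0.09992629289627075), (0.04493556171655655, 0.011567776091396809), 33.45841598510742)
disc 726 [ 0.54995172 -0.12609914  0.05200255] [ 0.6000004  -0.00064599  0.05784613] [ 0.57507297 -0.09752542  0.05535656]
rim 3754 ((0.587684154510498, -0.05599351227283478), (0.25094112753868103, 0.17253755033016205), 86.72150421142578) [ 0.49573543 -0.1855417   0.09200478] [0.67591568 0.07359214 0.09798997]
dots
31 [224.  74.] [0.5757 0.     0.0456]
8 [229.  72.] [ 0.5814 -0.004   0.0497]
115 [252. 112.] [ 0.563  -0.0575  0.0465]
16 [264. 120.] [ 0.5652 -0.0772  0.0475]
2243 [204. 159.] [ 4.586e-01 -4.810e-02 -3.000e-04]
100 [249. 129.] [ 0.5443 -0.0689  0.0466]
36 [268. 139.] [ 0.5506 -0.0958  0.0462]
70 [254. 144.] [ 0.532  -0.0871  0.0462]
9 [292. 144.] [ 0.566  -0.1265  0.046 ]
19 [281. 149.] [ 0.552  -0.12    0.0462]
4 [288. 148.] [ 0.5581 -0.1263  0.0463]
60 [265. 156.] [ 0.5299 -0.109   0.0466]
19 [296. 156.] [ 0.5583 -0.1419  0.0464]
35 [280. 159.] [ 0.5402 -0.1287  0.0465]
313 [342. 172.] [ 0.5836 -0.2277 -0.    ]
bar 4194 [[ 0.64311553 -0.12350069  0.31714135]
 [ 0.64678693 -0.09569293  0.32412234]
 [ 0.65421444 -0.07332576  0.32695565]]
bar top 265 [[ 0.64521533 -0.12755635  0.31511799]
 [ 0.65263827 -0.06279371  0.32412849]
 [ 0.66016985  0.00641896  0.32742811]]
((0.5177027583122253, -0.06509443372488022), (0.2889178395271301, 0.13682164251804352), 1.9098349809646606) [ 0.01873737  0.99982446  0.65170765 -0.06114985] 1.1493190538639109
```

Request:
{"name": "carry_out", "arguments": {
  "plan": [
    [[0, 0, 0, 0, 0, 0.12, 0.6], [0, 0, 0, 0, 0, 0.24, 0.6], [0, 0, 0, 0, 0, 0.36, 0.6], [0, 0, 0, 0, 0, 0.48, 0.6], [0, 0, 0, 0, 0, 0.6, 0.6]]
  ]
}}

```text
time_s: 1.82
eef_pos: [0.5126, -0.1015, 0.3009]
eef_rot: [-0.0, 0.795, 0.606, -0.0]
wrist_force: [0.4, 0.0, -0.3]
opening: 0.596
grasp_force: 0.0
```

Request:
{"name": "carry_out", "arguments": {
  "plan": [
    [[0, 0, 0, 0, 0, 0.12, 0.6], [0, 0, 0, 0, 0, 0.24, 0.6], [0, 0, 0, 0, 0, 0.36, 0.6], [0, 0, 0, 0, 0, 0.48, 0.6], [0, 0, 0, 0, 0, 0.6, 0.6]]
  ]
}}

```text
time_s: 2.23
eef_pos: [0.5126, -0.1015, 0.3009]
eef_rot: [-0.0, 0.581, 0.814, -0.0]
wrist_force: [0.2, -0.5, -0.4]
opening: 0.597
grasp_force: 0.0
```

Request:
{"name": "carry_out", "arguments": {
  "plan": [
    [[0, 0, 0, 0, 0, 0.12, 0.6], [0, 0, 0, 0, 0, 0.24, 0.6], [0, 0, 0, 0, 0, 0.36, 0.6], [0, 0, 0, 0, 0, 0.48, 0.6], [0, 0, 0, 0, 0, 0.6, 0.6]]
  ]
}}

```text
time_s: 2.65
eef_pos: [0.5126, -0.1016, 0.3009]
eef_rot: [-0.0, 0.314, 0.949, -0.0]
wrist_force: [-0.5, -0.3, -0.1]
opening: 0.599
grasp_force: 0.0
```

Request:
{"name": "carry_out", "arguments": {
  "plan": [
    [[0, 0, 0, 0, 0, 0.12, 0.6], [0, 0, 0, 0, 0, 0.24, 0.6], [0, 0, 0, 0, 0, 0.36, 0.6], [0, 0, 0, 0, 0, 0.48, 0.6], [0, 0, 0, 0, 0, 0.6, 0.6]]
  ]
}}

```text
time_s: 3.07
eef_pos: [0.5126, -0.1016, 0.3009]
eef_rot: [-0.0, 0.02, 1.0, -0.0]
wrist_force: [-0.8, -0.3, 0.3]
opening: 0.598
grasp_force: 0.0
```

Request:
{"name": "carry_out", "arguments": {
  "plan": [
    [[0.01, 0, 0, 0, 0, 0.12, 0.6], [0.02, 0, -0.01, 0, 0, 0.24, 0.6], [0.03, 0, -0.02, 0, 0, 0.36, 0.6], [0.04, 0, -0.04, 0, 0, 0.48, 0.6], [0.05, 0, -0.06, 0, 0, 0.6, 0.6]]
  ]
}}

```text
time_s: 3.48
eef_pos: [0.5635, -0.1019, 0.2411]
eef_rot: [0.0, -0.277, 0.961, -0.001]
wrist_force: [0.0, -0.1, -0.2]
opening: 0.601
grasp_force: 0.0
```

Request:
{"name": "carry_out", "arguments": {
  "plan": [
    [[0.009, -0.004, -0.02, 0, 0, 0.1, 0.6], [0.009, -0.004, -0.05, 0, 0, 0.14, 0.6], [0.009, -0.004, -0.09, 0, 0, 0.14, 0.6], [0.009, -0.004, -0.09, 0, 0, 0.14, 0.6], [0.009, -0.004, -0.09, 0, 0, 0.14, 0.6]]
  ]
}}

```text
time_s: 3.9
eef_pos: [0.57, -0.1046, 0.1491]
eef_rot: [-0.002, -0.341, 0.94, 0.002]
wrist_force: [-0.5, 0.6, 0.9]
opening: 0.604
grasp_force: 0.0
```

Run:
```python
from h import *
o=get_obs();print(o['time_s'],o['eef_pos'],o['eef_rot'],o['q'],o['opening'])
c=snap('wrist','w1');W=world(c);im=c['pixels'];hsv=cv2.cvtColor(im,cv2.COLOR_RGB2HSV)
m=(abs(W[...,2]-.09)<.003)&(abs(W[...,0]-.574)<.03)&(abs(W[...,1]+.1)<.03)
t=W[m];print(len(t),t.mean(0),cv2.minAreaRect(t[:,:2].astype(np.float32)))
```

```text
3.9 [ 0.56996352 -0.10463794  0.14914309] [-0.00247919 -0.34051741  0.94023273  0.00203959] [-3.86111655e-01  2.80051635e-01  1.66236457e+00 -3.10323041e-04
  1.20559063e+00 -2.65173424e+00] 0.6044427126285864
873 [ 0.572617   -0.10113835  0.09040995] ((0.5735775828361511, -0.1003548726439476), (0.046087510883808136, 0.012022649869322777), 33.889347076416016)
```

View pics/w1.png

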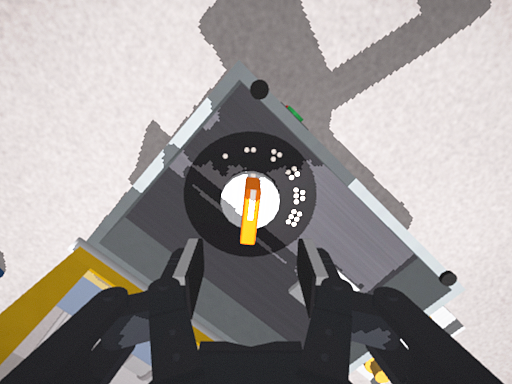

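The pointer is near the two-dot mark at (250,150). The bar is 46 x 12 mm as specified, centred at (0.5736, -0.1004) with its top at z 0.090 and at an angle of 0.59 rad. Next I descend and grip.

Request:
{"name": "carry_out", "arguments": {
  "plan": [
    [[0.002, 0.005, 0, 0, 0, -0.1, 0.6], [0.002, 0.005, -0.03, 0, 0, -0.1, 0.6], [0.002, 0.005, -0.06, 0, 0, -0.1, 0.6], [0.002, 0.005, -0.08, 0, 0, -0.1, 0.6], [0.002, 0.005, -0.087, 0, 0, -0.1, 0.6]]
  ]
}}

```text
time_s: 4.37
eef_pos: [0.5742, -0.0998, 0.0642]
eef_rot: [-0.0, -0.294, 0.956, 0.0]
wrist_force: [-0.0, 0.8, -0.4]
opening: 0.6
grasp_force: 0.0
```

Request:
{"name": "carry_out", "arguments": {
  "plan": [
    [[0, 0, 0, 0, 0, 0, 0.6], [0, 0, 0, 0, 0, 0, 0], [0, 0, 0, 0, 0, 0, 0], [0, 0, 0, 0, 0, 0, 0], [0, 0, 0, 0, 0, 0, 0]]
  ]
}}

```text
time_s: 4.78
eef_pos: [0.5756, -0.0999, 0.0667]
eef_rot: [0.001, -0.294, 0.956, -0.001]
wrist_force: [-1.0, 1.1, 5.5]
opening: 0.125
grasp_force: 58.5
```

Request:
{"name": "carry_out", "arguments": {
  "plan": [
    [[0, 0, 0.002, 0, 0, -0.1, 0], [0, 0, 0.002, 0, 0, -0.2, 0], [0, 0, 0.002, 0, 0, -0.3, 0], [0, 0, 0.002, 0, 0, -0.4, 0], [0, 0, 0.002, 0, 0, -0.5, 0]]
  ]
}}

```text
time_s: 5.2
eef_pos: [0.5756, -0.1005, 0.0668]
eef_rot: [0.001, -0.046, 0.999, -0.001]
wrist_force: [3.1, -3.4, -7.3]
opening: 0.126
grasp_force: 61.5
```

Request:
{"name": "carry_out", "arguments": {
  "plan": [
    [[0, 0, 0, 0, 0, -0.1, 0], [0, 0, 0, 0, 0, -0.2, 0], [0, 0, 0, 0, 0, -0.3, 0], [0, 0, 0, 0, 0, -0.41, 0], [0, 0, 0, 0, 0, -0.41, 0]]
  ]
}}

```text
time_s: 5.62
eef_pos: [0.5754, -0.1007, 0.067]
eef_rot: [0.001, 0.159, 0.987, -0.001]
wrist_force: [3.9, -4.1, -5.0]
opening: 0.128
grasp_force: 64.0
```

Run:
```python
from h import *
o=get_obs();print(o['time_s'],o['eef_pos'],o['eef_rot'],o['q'],o['wrist_force'],o['torque'])
r=o['eef_rot'];print('yaw',2*np.arctan2(r[2],r[1])-np.pi)
```

```text
5.6167 [ 0.57537472 -0.10067112  0.06703128] [ 1.41668709e-03  1.59016046e-01  9.87274665e-01 -7.91789137e-04] [-3.75754497e-01  3.95482315e-01  1.70028128e+00 -1.08746606e-03
  1.04272233e+00 -1.62661604e+00] [ 3.94348344 -4.11955127 -4.97125426] [-0.57372511 -0.44213805  0.007153  ]
yaw -0.3193882995364916
```

Yaw is about -0.31, as planned. I release, retreat straight up and check.

Request:
{"name": "carry_out", "arguments": {
  "plan": [
    [[0, 0, 0, 0, 0, 0, 0.6], [0, 0, 0, 0, 0, 0, 0.6], [0, 0, 0, 0, 0, 0, 0.6], [0, 0, 0.01, 0, 0, 0, 0.6], [0, 0, 0.04, 0, 0, 0, 0.6]]
  ]
}}

```text
time_s: 6.03
eef_pos: [0.5711, -0.0983, 0.1031]
eef_rot: [-0.004, 0.156, 0.988, 0.001]
wrist_force: [-1.0, 0.1, 0.0]
opening: 0.602
grasp_force: 0.0
```

Request:
{"name": "carry_out", "arguments": {
  "plan": [
    [[0, 0, 0.03, 0, 0, 0, 0.6], [-0.01, 0, 0.06, 0, 0, 0, 0.6], [-0.03, 0, 0.09, 0, 0, 0, 0.6], [-0.05, 0, 0.12, 0, 0, 0, 0.6], [-0.05, 0, 0.12, 0, 0, 0, 0.6]]
  ]
}}

```text
time_s: 6.45
eef_pos: [0.5252, -0.1003, 0.2341]
eef_rot: [0.005, 0.156, 0.988, -0.001]
wrist_force: [1.1, -0.4, 1.4]
opening: 0.598
grasp_force: 0.0
```

Run:
```python
from h import *
o=get_obs();print(o['time_s'],o['eef_pos'],o['eef_rot'],o['q'],o['wrist_force'])
c=snap('top','t1')
cv2.imwrite('pics/tc1.png',cv2.resize(c['pixels'][95:215,190:340,::-1],None,fx=4,fy=4,interpolation=cv2.INTER_CUBIC))
c=snap('wrist','w2');W=world(c)
m=(abs(W[...,2]-.09)<.003)&(abs(W[...,0]-.574)<.03)&(abs(W[...,1]+.1)<.03)
t=W[m];print(len(t),t.mean(0),cv2.minAreaRect(t[:,:2].astype(np.float32)))
```

```text
6.45 [ 0.52516496 -0.10032527  0.23408127] [ 0.00477895  0.15594058  0.98775386 -0.0014141 ] [-4.10705659e-01  8.11687701e-02  1.71267735e+00 -3.43821542e-04
  1.33778458e+00 -1.66826112e+00] [ 1.0681757  -0.41105784  1.36576647]
454 [ 0.5724928  -0.09919102  0.09038702] ((0.5737409591674805, -0.09928714483976364), (0.011908860877156258, 0.04527432098984718), 72.63563537597656)
```

View pics/w2.png

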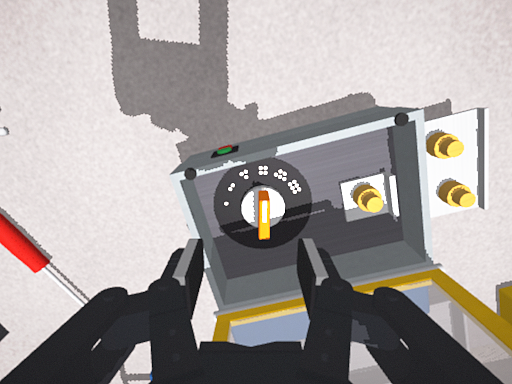

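The pointer, at (264,195), is at the four-dot mark. The bar angle of -0.303 gives a dial value of about 1.5, and the guard is still up. Next I raise the arm, turn it so the fingers close along machine x, and go over the guard bar at (0.652, -0.061, 0.320).

Request:
{"name": "carry_out", "arguments": {
  "plan": [
    [[0, 0, 0.035, 0, 0, -0.12, 0.6], [0, 0, 0.07, 0, 0, -0.24, 0.6], [0, 0, 0.105, 0, 0, -0.36, 0.6], [0, 0, 0.14, 0, 0, -0.48, 0.6], [0, 0, 0.174, 0, 0, -0.6, 0.6]]
  ]
}}

```text
time_s: 6.97
eef_pos: [0.5241, -0.0992, 0.4009]
eef_rot: [-0.001, 0.444, 0.896, 0.0]
wrist_force: [-0.1, 0.0, -0.6]
opening: 0.601
grasp_force: 0.0
```

Request:
{"name": "carry_out", "arguments": {
  "plan": [
    [[0, 0, 0, 0, 0, -0.12, 0.6], [0.02, 0.01, 0, 0, 0, -0.24, 0.6], [0.04, 0.02, 0, 0, 0, -0.36, 0.6], [0.06, 0.03, 0, 0, 0, -0.48, 0.6], [0.08, 0.04, 0, 0, 0, -0.6, 0.6]]
  ]
}}

```text
time_s: 7.38
eef_pos: [0.6052, -0.0588, 0.3988]
eef_rot: [-0.001, 0.689, 0.725, -0.0]
wrist_force: [0.0, -0.3, 0.8]
opening: 0.598
grasp_force: 0.0
```

Request:
{"name": "carry_out", "arguments": {
  "plan": [
    [[0.016, 0, 0, 0, 0, -0.06, 0.6], [0.032, 0, 0, 0, 0, -0.117, 0.6], [0.048, 0, 0, 0, 0, -0.117, 0.6], [0.048, 0, 0, 0, 0, -0.117, 0.6], [0.048, 0, 0, 0, 0, -0.117, 0.6]]
  ]
}}

```text
time_s: 7.8
eef_pos: [0.6524, -0.0593, 0.398]
eef_rot: [-0.002, 0.728, 0.686, -0.001]
wrist_force: [-0.5, 0.1, 0.2]
opening: 0.596
grasp_force: 0.0
```

Run:
```python
from h import *
o=get_obs();print(o['time_s'],o['eef_pos'],o['eef_rot'],o['q'],o['wrist_force'],o['opening'])
c=snap('wrist','w3');W=world(c);im=c['pixels'];g=im.max(-1)
m=(g<70)&(W[...,2]>.305)&(W[...,2]<.335)&(abs(W[...,0]-.65)<.03)&(abs(W[...,1]+.06)<.1)
t=W[m];print(len(t))
if len(t): print(np.percentile(t,[1,50,99],axis=0),cv2.fitLine(t[:,:2].astype(np.float32),2,0,.01,.01).ravel(),cv2.minAreaRect(t[:,:2].astype(np.float32)))
```

```text
7.8 [ 0.6523805  -0.05930647  0.39804545] [-0.00158583  0.72768992  0.68590375 -0.00096125] [-2.71467469e-01  2.87573933e-01  1.15049863e+00 -5.42398484e-06
  1.70722892e+00 -2.12364926e-01] [-0.5310599   0.10260721  0.223779  ] 0.596087420522075
2193
[[ 0.64494779 -0.12422916  0.32080507]
 [ 0.65305679 -0.04936745  0.32479429]
 [ 0.66039742  0.00946961  0.32677857]] [ 0.05424811  0.99852747  0.6530005  -0.0520022 ] ((0.6525962352752686, -0.058219172060489655), (0.13865268230438232, 0.010981688275933266), 86.77210998535156)
```

View pics/w3.png

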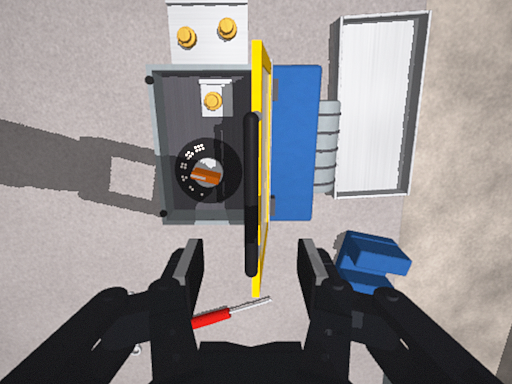

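The bar runs vertically at pixel column 251, between the open fingers, with its middle at (0.6525, -0.058) and its top at z 0.3265. I descend 97 mm and grip.

Request:
{"name": "carry_out", "arguments": {
  "plan": [
    [[0, 0, -0.03, 0, 0, 0, 0.6], [0, 0, -0.06, 0, 0, 0, 0.6], [0, 0, -0.085, 0, 0, 0, 0.6], [0, 0, -0.097, 0, 0, 0, 0.6], [0, 0, -0.097, 0, 0, 0, 0.6]]
  ]
}}

```text
time_s: 8.27
eef_pos: [0.6501, -0.0592, 0.2996]
eef_rot: [-0.003, 0.728, 0.686, -0.002]
wrist_force: [-0.5, -0.2, 0.2]
opening: 0.601
grasp_force: 0.0
```

Request:
{"name": "carry_out", "arguments": {
  "plan": [
    [[0, 0, 0, 0, 0, 0, 0.3], [0, 0, 0, 0, 0, 0, 0], [0, 0, 0, 0, 0, 0, 0], [0, 0, 0, 0, 0, 0, 0], [0, 0, 0, 0, 0, 0, 0]]
  ]
}}

```text
time_s: 8.68
eef_pos: [0.6532, -0.0598, 0.306]
eef_rot: [0.002, 0.728, 0.686, 0.001]
wrist_force: [-0.7, 0.1, 6.2]
opening: 0.12
grasp_force: 58.6
```

Run:
```python
from h import *
o=get_obs();print(o['time_s'],o['eef_pos'],o['eef_rot'],o['wrist_force'],o['opening'],o['grasp_force'])
t0=1.466
for i in range(0,9):
    r=[]
    for k in range(1,6):
        a=t0-.04*(5*i);b=max(t0-.04*(5*i+k),0)
        dx=-.22*(np.cos(b)-np.cos(a));dz=.22*(np.sin(b)-np.sin(a))
        r.append([round(dx,3),round(-.057*dx,3),round(dz,3)])
    print(i,r)
```

```text
8.6833 [ 0.65321962 -0.05984025  0.30601677] [0.00177318 0.72797385 0.68560188 0.00099586] [-0.71202798  0.1267534   6.15265307] 0.11960324681496778 58.57874929904938
0 [[np.float64(-0.009), np.float64(0.0), np.float64(-0.001)], [np.float64(-0.017), np.float64(0.001), np.float64(-0.003)], [np.float64(-0.026), np.float64(0.001), np.float64(-0.004)], [np.float64(-0.035), np.float64(0.002), np.float64(-0.006)], [np.float64(-0.043), np.float64(0.002), np.float64(-0.009)]]
1 [[np.float64(-0.008), np.float64(0.0), np.float64(-0.003)], [np.float64(-0.017), np.float64(0.001), np.float64(-0.006)], [np.float64(-0.025), np.float64(0.001), np.float64(-0.009)], [np.float64(-0.033), np.float64(0.002), np.float64(-0.013)], [np.float64(-0.04), np.float64(0.002), np.float64(-0.017)]]
2 [[np.float64(-0.008), np.float64(0.0), np.float64(-0.004)], [np.float64(-0.015), np.float64(0.001), np.float64(-0.009)], [np.float64(-0.022), np.float64(0.001), np.float64(-0.014)], [np.float64(-0.029), np.float64(0.002), np.float64(-0.019)], [np.float64(-0.036), np.float64(0.002), np.float64(-0.025)]]
3 [[np.float64(-
[... 1075 characters left out ...]
, [np.float64(-0.007), np.float64(0.0), np.float64(-0.035)], [np.float64(-0.007), np.float64(0.0), np.float64(-0.043)]]
7 [[np.float64(-0.0), np.float64(0.0), np.float64(-0.009)], [np.float64(-0.0), np.float64(0.0), np.float64(-0.015)], [np.float64(-0.0), np.float64(0.0), np.float64(-0.015)], [np.float64(-0.0), np.float64(0.0), np.float64(-0.015)], [np.float64(-0.0), np.float64(0.0), np.float64(-0.015)]]
8 [[np.float64(-0.002), np.float64(0.0), np.float64(0.029)], [np.float64(-0.002), np.float64(0.0), np.float64(0.029)], [np.float64(-0.002), np.float64(0.0), np.float64(0.029)], [np.float64(-0.002), np.float64(0.0), np.float64(0.029)], [np.float64(-0.002), np.float64(0.0), np.float64(0.029)]]
```

Request:
{"name": "carry_out", "arguments": {
  "plan": [
    [[-0.009, 0, 0.002, 0, 0, 0, 0], [-0.017, 0.001, 0, 0, 0, 0, 0], [-0.026, 0.001, -0.001, 0, 0, 0, 0], [-0.035, 0.002, -0.003, 0, 0, 0, 0], [-0.043, 0.002, -0.006, 0, 0, 0, 0]]
  ]
}}

```text
time_s: 9.1
eef_pos: [0.6091, -0.0574, 0.2974]
eef_rot: [0.0, 0.728, 0.686, 0.001]
wrist_force: [3.3, 1.7, 0.0]
opening: 0.114
grasp_force: 59.7
```

Request:
{"name": "carry_out", "arguments": {
  "plan": [
    [[-0.008, 0, -0.003, 0, 0, 0, 0], [-0.017, 0.001, -0.006, 0, 0, 0, 0], [-0.025, 0.001, -0.009, 0, 0, 0, 0], [-0.033, 0.002, -0.013, 0, 0, 0, 0], [-0.04, 0.002, -0.017, 0, 0, 0, 0]]
  ]
}}

```text
time_s: 9.52
eef_pos: [0.5689, -0.0551, 0.2809]
eef_rot: [0.0, 0.728, 0.686, 0.001]
wrist_force: [0.7, 3.6, 3.4]
opening: 0.11
grasp_force: 58.8
```

Forces are small and the guard follows the arc. I continue.

Request:
{"name": "carry_out", "arguments": {
  "plan": [
    [[-0.008, 0, -0.004, 0, 0, 0, 0], [-0.015, 0.001, -0.009, 0, 0, 0, 0], [-0.022, 0.001, -0.014, 0, 0, 0, 0], [-0.029, 0.002, -0.019, 0, 0, 0, 0], [-0.036, 0.002, -0.025, 0, 0, 0, 0]]
  ]
}}

```text
time_s: 9.93
eef_pos: [0.5324, -0.0531, 0.2559]
eef_rot: [-0.0, 0.728, 0.686, 0.0]
wrist_force: [-3.8, 5.0, 6.5]
opening: 0.111
grasp_force: 58.9
```

Request:
{"name": "carry_out", "arguments": {
  "plan": [
    [[-0.007, 0, -0.006, 0, 0, 0, 0], [-0.013, 0.001, -0.012, 0, 0, 0, 0], [-0.019, 0.001, -0.018, 0, 0, 0, 0], [-0.025, 0.001, -0.025, 0, 0, 0, 0], [-0.03, 0.002, -0.032, 0, 0, 0, 0]]
  ]
}}

```text
time_s: 10.35
eef_pos: [0.502, -0.0518, 0.2227]
eef_rot: [-0.0, 0.728, 0.686, -0.001]
wrist_force: [-5.4, -0.5, 4.4]
opening: 0.114
grasp_force: 59.8
```

Request:
{"name": "carry_out", "arguments": {
  "plan": [
    [[-0.005, 0, -0.007, 0, 0, 0, 0], [-0.01, 0.001, -0.014, 0, 0, 0, 0], [-0.015, 0.001, -0.022, 0, 0, 0, 0], [-0.019, 0.001, -0.029, 0, 0, 0, 0], [-0.024, 0.001, -0.037, 0, 0, 0, 0]]
  ]
}}

```text
time_s: 10.77
eef_pos: [0.4797, -0.0506, 0.1856]
eef_rot: [0.001, 0.728, 0.685, 0.001]
wrist_force: [6.3, 2.4, -1.9]
opening: 0.114
grasp_force: 60.4
```

Request:
{"name": "carry_out", "arguments": {
  "plan": [
    [[-0.004, 0, -0.008, 0, 0, 0, 0], [-0.008, 0, -0.016, 0, 0, 0, 0], [-0.011, 0.001, -0.024, 0, 0, 0, 0], [-0.014, 0.001, -0.033, 0, 0, 0, 0], [-0.017, 0.001, -0.041, 0, 0, 0, 0]]
  ]
}}

```text
time_s: 11.18
eef_pos: [0.4642, -0.0499, 0.1451]
eef_rot: [0.002, 0.728, 0.685, 0.002]
wrist_force: [13.6, 3.0, -3.7]
opening: 0.112
grasp_force: 58.7
```

Request:
{"name": "carry_out", "arguments": {
  "plan": [
    [[-0.002, 0, -0.008, 0, 0, 0, 0], [-0.004, 0, -0.016, 0, 0, 0, 0], [-0.005, 0, -0.024, 0, 0, 0, 0], [-0.006, 0, -0.032, 0, 0, 0, 0], [-0.007, 0, -0.04, 0, 0, 0, 0]]
  ]
}}

```text
time_s: 11.6
eef_pos: [0.4579, -0.0495, 0.1055]
eef_rot: [0.002, 0.728, 0.685, 0.002]
wrist_force: [9.9, 5.2, 1.2]
opening: 0.109
grasp_force: 58.6
```

Request:
{"name": "carry_out", "arguments": {
  "plan": [
    [[0, 0, -0.005, 0, 0, 0, 0], [0, 0, -0.009, 0, 0, 0, 0], [0, 0, -0.012, 0, 0, 0, 0], [0, 0, -0.015, 0, 0, 0, 0], [0, 0, -0.018, 0, 0, 0, 0]]
  ]
}}

```text
time_s: 12.02
eef_pos: [0.4575, -0.0496, 0.0906]
eef_rot: [0.001, 0.728, 0.686, 0.001]
wrist_force: [-16.3, 11.4, 64.9]
opening: 0.112
grasp_force: 66.8
```

Request:
{"name": "carry_out", "arguments": {
  "plan": [
    [[0, 0, 0.002, 0, 0, 0, 0], [0, 0, 0.004, 0, 0, 0, 0], [0, 0, 0.004, 0, 0, 0, 0], [0, 0, 0.004, 0, 0, 0, 0.3], [0, 0, 0.004, 0, 0, 0, 0.3]]
  ]
}}

```text
time_s: 12.43
eef_pos: [0.4548, -0.0497, 0.0908]
eef_rot: [-0.0, 0.728, 0.686, -0.001]
wrist_force: [-0.2, -0.3, 0.2]
opening: 0.299
grasp_force: 0.0
```

Run:
```python
from h import *
o=get_obs();print(o['eef_pos'],o['wrist_force'],o['opening'])
c=snap('wrist','w4');W=world(c);s=snap('scene','s2')
g=c['pixels'].max(-1)
m=(g<75)&(abs(W[...,0]-.455)<.02)&(abs(W[...,1]+.05)<.07)&(W[...,2]<.13)&(W[...,2]>.08)
t=W[m];print(len(t));print(np.percentile(t,[1,50,90,99],axis=0) if len(t) else '')
h=cv2.cvtColor(c['pixels'],cv2.COLOR_RGB2HSV)
m=(h[...,0]>17)&(h[...,0]<28)&(h[...,1]>150)&(W[...,2]>.07)&(W[...,2]<.2)
t=W[m];A=np.c_[t[:,:2],np.ones(len(t))];f=np.linalg.lstsq(A,t[:,2],rcond=None)[0];print('frame',len(t),np.percentile(t,[1,50,99],axis=0),f)
cv2.imwrite('pics/fin.png',np.vstack([c['pixels'][:,:,::-1],s['pixels'][:,:,::-1]])[:,:,:][84:684])
```

```text
[ 0.45475556 -0.04970072  0.09080789] [-0.19690774 -0.29499235  0.22091853] 0.29949271488181334
6016
[[ 0.44090005 -0.09957494  0.09749435]
 [ 0.45801646 -0.03871298  0.10634413]
 [ 0.4653141   0.00810463  0.11936962]
 [ 0.46921904  0.01871676  0.12904772]]
frame 14537 [[ 0.49686825 -0.12113258  0.09753975]
 [ 0.51000756  0.02424098  0.10499734]
 [ 0.55919125  0.06329636  0.10683901]] [-0.02296671 -0.00546809  0.11683751]
```

View pics/fin.png

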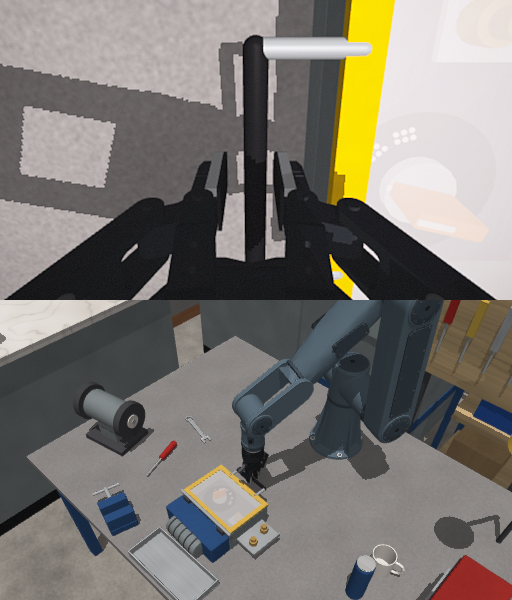

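The fingers are clear of the bar at (256,150), and the guard lies level with its frame top at z 0.105, which is down on its stop. I retreat straight up.

Request:
{"name": "carry_out", "arguments": {
  "plan": [
    [[0.001, 0, 0.01, 0, 0, 0, 0.3], [0.001, 0, 0.03, 0, 0, 0, 0.3], [0.001, 0, 0.06, 0, 0, 0, 0.3], [0.001, 0, 0.09, 0, 0, 0, 0.3], [0.001, 0, 0.12, 0, 0, 0, 0.3]]
  ]
}}

```text
time_s: 12.95
eef_pos: [0.4558, -0.0495, 0.213]
eef_rot: [-0.0, 0.728, 0.686, -0.0]
wrist_force: [1.1, -0.2, 0.2]
opening: 0.301
grasp_force: 0.0
```

Request:
{"name": "carry_out", "arguments": {
  "plan": [
    [[-0.02, 0, 0.03, 0, 0, 0, 0.3], [-0.03, 0, 0.04, 0, 0, 0, 0.3], [-0.03, 0, 0.04, 0, 0, 0, 0.3], [-0.03, 0, 0.04, 0, 0, 0, 0.3], [-0.03, 0, 0.04, 0, 0, 0, 0.3]]
  ]
}}

```text
time_s: 13.37
eef_pos: [0.4261, -0.0495, 0.2505]
eef_rot: [-0.0, 0.728, 0.685, -0.0]
wrist_force: [0.0, 0.4, -0.2]
opening: 0.304
grasp_force: 0.0
```

Run:
```python
from h import *
o=get_obs();print(o['time_s'],o['eef_pos'],o['wrist_force'])
c=snap('wrist','w5');W=world(c);h=cv2.cvtColor(c['pixels'],cv2.COLOR_RGB2HSV)
m=(h[...,0]>17)&(h[...,0]<28)&(h[...,1]>150)&(W[...,2]>.07)&(W[...,0]>.48)&(W[...,0]<.53)
t=W[m];print('front frame z',np.percentile(t[:,2],[5,50,95]))
g=c['pixels'].max(-1);m=(g<75)&(abs(W[...,0]-.457)<.008)&(abs(W[...,1]+.03)<.06)&(W[...,2]<.2)&(W[...,2]>.05)
print('bar top z',m.sum(),np.percentile(W[m][:,2],[10,50,95]))
```

```text
13.3667 [ 0.42608789 -0.04945727  0.25052941] [ 0.00235767  0.35741789 -0.1841641 ]
front frame z [0.1013893  0.10494995 0.10613866]
bar top z 1145 [0.10387173 0.10608075 0.10761727]
```

The bar top at 0.1065 and frame top at 0.105 match a closed guard (0.107 and 0.105).

```bash
python3 -c "
from bench import hand_in
print(hand_in())"
```

```text
the job is handed in; nothing more can be done
None
```

The job is handed in: the dial was set to four dots and released, then the guard was lowered gently onto its stop, with no contact with the brass parts or other bench items; the hand-in returned no verdict.

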